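Fold the order-pad holder's flap over and tuck its edge under the lip

TASK

Secure the order pad in its steel holder: with your fingertips, fold the raised flap over the pad, then, holding it down flat, push it along (the raised step on its face is there for that) until its free edge is well tucked under the retaining lip, and let go so that the lip holds it down. Only push and press: lift nothing, do not drag the pad about, and leave the pots, bottles and tools where they are.

Things in the scene. Friction and masses are not known exactly. Their poses are not given: they have to be found in the camera images.
- holder: Order-pad holder of plain steel, fixed on a grey bridge shelf (fixed, top 60 mm above the pan lid). Origin: on the shelf, under its middle; z up; x points from the hinge end (x = -80 mm) to the lip end (x = +85 mm); 132 mm wide in y. Base plate 8 mm thick. Side cheeks at y = +-60 to 66 mm, x = -77 to -29 mm, rise to z = 32 mm.
- lip_front (a point): Middle of the retaining lip's front edge, at its underside: holder x = 52, y = 0, z = 30 mm; axes are the holder's. The lip is a flat strip 112 mm wide in y, x = 52 to 76 mm, 4 mm thick, open towards the hinge and closed behind by a wall at x = 75 to 82 mm.
- flap (a joint): Flap angle, rad: 0 = flat over the pad, 1.57 = upright, 1.9 = leaning fully back; starts at 1.35 to 1.75. Aluminium plate 96 mm wide, 4 mm thick, free edge 108 mm from the hinge axis. Stiff hinge with a weak opening spring: it stays where it starts, takes 1 to 4 N at the step to fold; let go untucked, it springs up to about 0.8 rad.
- hinge_rod (a joint): Slide of the flap's hinge in its slots to the lip, m: 0 = back, 0.022 = end stop; starts at 0 to 0.003; friction about 4 N, stays where left. Hinge axis: along holder y at z = 23 mm (holder frame), x = -62 mm + this. Flat, the free edge is at x = 46 mm + this, so the flap folds past the lip only below 0.006; at the stop 16 mm lie under the lip. The flap hits the lip unless pressed flat.
- flap_edge (a point): Middle of the flap's free edge, half-way through its thickness, 108 mm from the hinge axis; the axes are the flap's: x from hinge to free edge, z out of the outer face (up when folded flat).
- step_foot (a point): Foot of the finger step on the flap's outer face, 64 mm from the hinge axis, mid-width; axes as for flap_edge. The step is 60 mm wide, 10 mm high, with an upright face that looks to the hinge, and slopes down again over 26 mm towards the free edge. Flap flat: its face is 25 mm, the step's top 35 mm above the shelf.
- pad_center (a point): Centre of the loose order pad, 116x74x9 mm, lying flat on the holder's base where the flap folds down, long side along the holder's y, 4 mm clear of the folded flap.
- sauce_tub: Small lidded dip tub, 66x73x37 mm, beside the lip end of the holder. Bystander; origin at the centre of its underside.
- steel_pot: Small open steel pot, 67 mm wide, 52 mm high, behind the shelf. Bystander; origin at the centre of its underside.
- tongs: Steel tongs, 268 mm long, lying just behind the shelf. Bystander; origin at the centre of its underside.
- marker_pen: Black marker pen, 134 mm long, 17 mm thick, lying along the far edge of the shelf. Bystander; origin at the centre of its underside.
- salt_dredger: Metal salt dredger, 68 mm wide, 115 mm high, at the back left. Bystander; origin at the centre of its underside.
- sauce_bottle: Sauce squeeze bottle with a white cap, 62 mm wide, 212 mm high, at the back right. Bystander; origin at the centre of its underside.
- vinegar_bottle: Brown vinegar bottle, 58 mm wide, 206 mm high, at the back. Bystander; origin at the centre of its underside.

How it is judged (in metres and radians):
At the end, for the whole second after the job is handed in: The flap lies flat over the pad (within 0.08 rad), at rest, with at least 8 mm of its free edge under the lip; the pad lies in its place in the holder (within 18 mm) (value of joint flap below 0.08 rad and value of joint hinge_rod above 0.014 m and z of flap_edge in the frame of holder below 0.03 m and x of flap_edge in the frame of holder above 0.06 m and velocity of joint flap between -0.05 and 0.05 rad/s and velocity of joint hinge_rod between -0.005 and 0.005 m/s and horizontal distance between pad_center and holder below 0.018 m); the robot touches nothing.
It fails at once if the order pad is lifted or dragged out of place (height (world z) of pad_center above 0.082 m or distance of pad_center from where it was at the start of the episode above 0.015 m).
It fails at once if a bystander (tub, pot, tongs, pen, dredger or bottle) is lifted, carried or pushed more than 20 mm (distance of any of sauce_tub, steel_pot, tongs, marker_pen, salt_dredger, sauce_bottle, vinegar_bottle from where it was at the start of the episode above 0.02 m).
It also fails if it takes over 38 s, if anything falls off the work surface, if the arm or the gripper's body presses on something with over 40 N, if the wrist force passes 120 N, or if a joint passes its speed limit or range.

ROBOT

A 6-joint arm with a two-finger parallel gripper is mounted at the origin on a cart in front of the work surface, level with it; the furniture and walls round the work are solid. World frame = base frame: x ahead of the robot, y to its left, z up, the work surface at z = 0. Lengths are in m, angles in degrees, forces in N, time in s.
With the tool pointing down it reaches from about 0.4 to 0.825 m from the base axis. Payload 7 kg.
Tool frame: the origin (TCP) lies at the very end of the fingers, on their centre line; the grasp point (between the pads) lies 19 mm behind it; y points along the fingers, x is the direction in which the jaws open and shut, and the axes are right-handed (so a half turn about y gives the same grasp; the last joint's range is limited). The gripper opens to 88 mm and grips with 3 to 60 N. Pads are 19 mm wide; open, the fingers measure 130 mm over their backs; the gripper's body (78 mm by 193 mm) begins 47 mm behind the grasp point.
Start: joints at [-59.811, 20.546, 0.682, 0, -70.136, -16.507], TCP at [0.16, -0.656, 0.227] pointing down, gripper open.
Joint ranges: [-176.03, 176.03], [-82.01, 121.73], [-58.28, 71.71], [-173.87, 95.51], [-174.79, -0.11], [-173.66, 173.66]. Speed limits (degrees/s): [136.94, 136.94, 172.46, 180, 180, 180].

INTERFACE

Orientations are given as [roll, pitch, yaw] about the fixed x, y, z axes, in that order (R = Rz(yaw) Ry(pitch) Rx(roll)).
In Python, from plant import ctrl gives the robot as it stands.
- The arm moves only by the shell command python3 -m crank 'ROWS'. ROWS is JSON, a list that holds one entry, the list of rows, each a list of 5 numbers: the closure, from -1 (fully open) to 1 (shut), then the shift along the tool's x, y, z in mm, then the turn about the tool's y in rad. In form: [[[claw, x, y, z, turn], ...]]. A call has 1 to 12 rows; each row is the pose to reach, as a shift and turn from the pose commanded when the call began, along the tool's axes at that moment; what a row does not reach only later rows make up. A row lasts 1/8 s, in which the tool goes at most 62.5 mm and 10.7 degrees, less where a joint would pass 70% of its speed; a pose out of reach is approached as far as the arm can. A call with a gripper value outside its range is refused whole. The fingers move at their own pace and stop on an object; the grip force is fixed at half the most. Time passes only in rows, so rows that repeat a pose let the fingers close. It gives the time, the measured TCP pose, the force and the opening at its end, in the units of the state.
- ctrl.get_obs(): the state, without advancing time (a new reading comes with each control period).
- ctrl.snapshot(name): name is "scene" or "top" or "wrist"; returns the picture (480x640x3 uint8, red, green, blue); there is no depth.
- ctrl.camera_model(name): a dict with "fx", "fy", "cx", "cy" (pixels), "dist_coeffs" ([k1, k2, p1, p2, k3] as OpenCV has them; the pictures are not rectified), "origin" and "orientation" of the camera in the world; the wrist camera has in their place "hand_eye" (4x4, takes a point from camera to tool coordinates, whose origin is the TCP and whose axes are the tool frame's). Camera axes: x right, y down, z forward; pixel columns grow to the right and rows downward; lengths in m; the calibration is good to about 2 mm. A picture is of the moment at which its call begins: read the wrist's pose just before it. camera_model takes no time and is no camera call.
- ctrl.close_job(): hands the job in, once; it reports no verdict.
Trained networks look in the newest picture that a camera, given by its name, has taken for a name from the list of things; names that differ only in an ending like _2 or _b are one class to them, and where a whole thing is asked for, a point or a joint stands for the part that bears it (a point fixed in the world has none). Each returns a list of dicts, best first, with "confidence" (0 to 1); they miss things now and then, are a little off and sometimes report something else, mostly with a low value. They report only what shows in the picture. A call takes as long as a camera call.
- ctrl.find_in(camera, name): "extent" ([left, top, width, height] in pixels, round what is visible of it).
The state is a dict: "clock": time; "joint_pos": joint angles; "qvel": joint speeds; "tau": joint torques, N m; "tool_pos": TCP position; "orientation": TCP orientation; "force": force on the tool from outside, world axes, zero at the start; "moment": the same for the moment, N m; "opening": finger opening in m.
Only numpy, scipy, OpenCV 4.12 (cv2) and the standard library are available. Lean on these libraries where they do the work, as an engineer would, in place of code of your own. Each camera call takes 0.05 s, during which the arm holds its last target.

## Working session

There is one attempt and no reset: what is moved stays moved. The work goes in short steps, Python scripts to look and compute and a shell command to move; the robot and the scene stay as the last step left them, time stands still between calls to the robot, and variables do not carry over. Pictures are saved under pics/ and viewed, and the job is handed in when it is done.

```bash
ls; mkdir -p pics
python3 - <<'E'
from plant import ctrl
import cv2
o=ctrl.get_obs(); print({k:o[k] for k in('clock','tool_pos','orientation','force','opening')})
for n in('scene','top','wrist'):
    im=ctrl.snapshot(n); cv2.imwrite(f'pics/{n}0.png',im[:,:,::-1]); print(n,ctrl.camera_model(n))
    for t in('holder','lip_front','flap','flap_edge','step_foot','pad_center','sauce_tub'):
        r=ctrl.find_in(n,t); print(t,[(x['extent'],round(x['confidence'],2)) for x in r[:2]])
print(ctrl.get_obs()['clock'])
E
```

```text
pics
{'clock': 0.0, 'tool_pos': array([ 0.15951089, -0.65538388,  0.22561507]), 'orientation': array([-8.99917552e+01, -9.45566479e-02,  1.03676354e+02]), 'force': array([-0.08531016,  0.31723321,  1.37245217]), 'opening': 0.08794634080928351}
scene {'fx': 567.4628991184136, 'fy': 567.4628991184136, 'cx': 313.9388617338319, 'cy': 235.91784181415267, 'dist_coeffs': array([-0.00061272,  0.        ,  0.        ,  0.        ,  0.        ]), 'origin': array([0.09181592, 0.65137869, 0.83011557]), 'orientation': array([-130.05962565,    0.94880957, -144.79970256])}
holder [([322.7, 178.6, 96.6, 103.7], 0.76), ([227.9, 239.3, 33.3, 37.2], 0.67)]
lip_front [([323.9, 177.0, 97.6, 105.2], 0.97)]
flap [([366.8, 180.3, 43.8, 50.5], 0.78)]
flap_edge [([367.7, 175.8, 42.9, 58.8], 0.98), ([326.6, 260.8, 43.0, 35.1], 0.71)]
step_foot [([368.3, 177.2, 43.4, 58.4], 0.57)]
pad_center [([343.1, 222.4, 63.8, 44.2], 0.97)]
sauce_tub [([329.1, 261.4, 40.0, 32.5], 0.57)]
top {'fx': 499.9971462594928, 'fy': 499.9971462594928, 'cx': 316.385253537456, 'cy': 241.78545653417552, 'dist_coeffs': array([-0.11193561,
[... 440 characters left out ...]
 64.2], 0.87)]
sauce_tub [([294.0, 272.5, 37.6, 35.2], 0.77)]
wrist {'fx': 412.2952722626711, 'fy': 412.2952722626711, 'cx': 322.9717483882302, 'cy': 237.55600464951084, 'dist_coeffs': array([-0.07965896,  0.        ,  0.        ,  0.        ,  0.        ]), 'hand_eye': array([[ 9.99999673e-01,  8.75645889e-05,  8.04046561e-04,
         5.74647893e-04],
       [-7.45994142e-04, -2.84235983e-01,  9.58754061e-01,
        -1.58163914e-01],
       [ 3.12491870e-04, -9.58754347e-01, -2.84235824e-01,
         7.81209342e-02],
       [ 0.00000000e+00,  0.00000000e+00,  0.00000000e+00,
         1.00000000e+00]])}
holder []
lip_front []
flap []
flap_edge []
step_foot []
pad_center []
sauce_tub []
1.2
```

Run:
```python
import cv2
a=cv2.imread('pics/scene0.png'); cv2.imwrite('pics/scene0c.png',cv2.resize(a[140:340,210:476],None,fx=3,fy=3,interpolation=cv2.INTER_CUBIC))
a=cv2.imread('pics/top0.png'); cv2.imwrite('pics/top0c.png',cv2.resize(a[210:360,270:470],None,fx=4,fy=4,interpolation=cv2.INTER_CUBIC))
```

```text
(no output)
```

View pics/scene0.png

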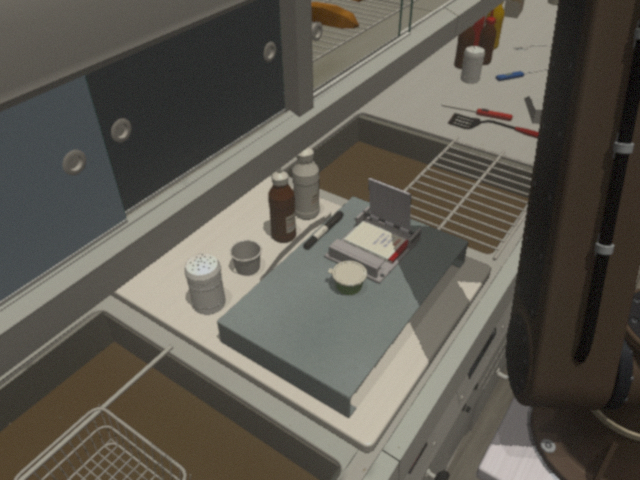

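View pics/top0.png

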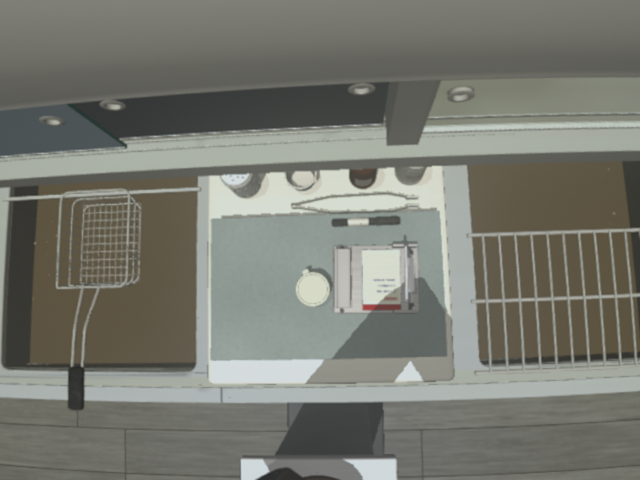

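```bash
echo
```

```text
(no output)
```

View pics/scene0c.png

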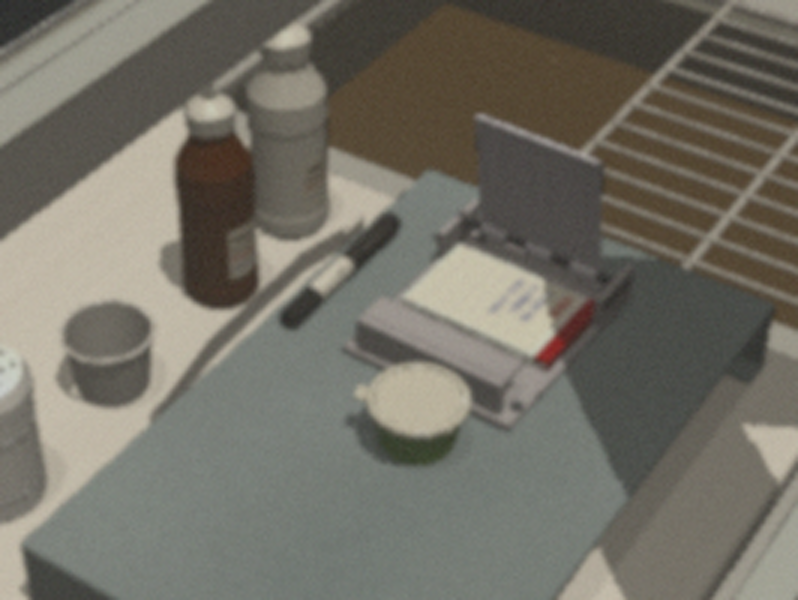

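View pics/top0c.png

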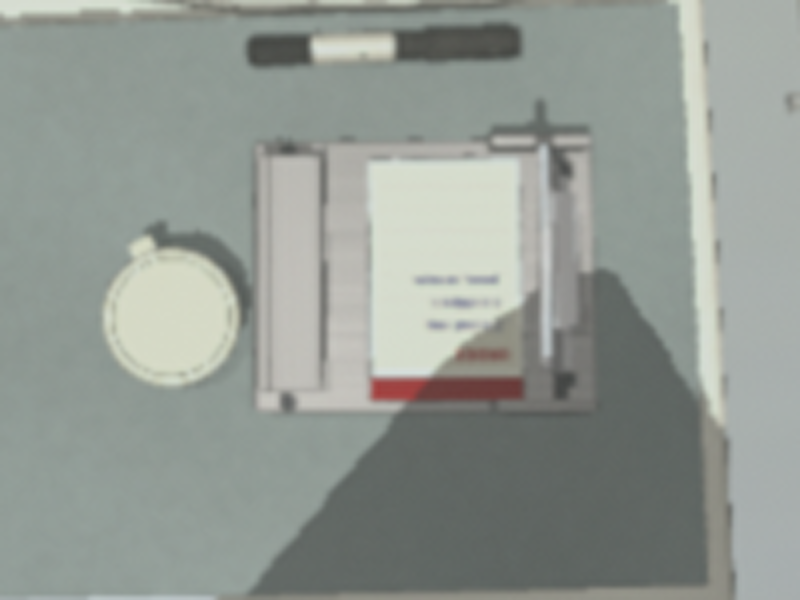

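```bash
cat > h.py <<'E'
import numpy as np, cv2
from plant import ctrl
from scipy.spatial.transform import Rotation as R
def cam(n,tcp=None):
    m=ctrl.camera_model(n); K=np.array([[m['fx'],0,m['cx']],[0,m['fy'],m['cy']],[0,0,1]])
    if 'hand_eye' in m:
        T=np.eye(4);T[:3,:3]=R.from_euler('xyz',tcp[1],degrees=True).as_matrix();T[:3,3]=tcp[0]
        T=T@m['hand_eye']
        return K,m['dist_coeffs'],T[:3,3],T[:3,:3]
    return K,m['dist_coeffs'],m['origin'],R.from_euler('xyz',m['orientation'],degrees=True).as_matrix()
def ray(c,p):
    u=cv2.undistortPoints(np.array([[p]],float),c[0],c[1])[0,0]
    return c[2],c[3]@np.array([u[0],u[1],1])
def atz(c,p,z):
    o,d=ray(c,p); return o+d*(z-o[2])/d[2]
def proj(c,X):
    Xc=(np.atleast_2d(X)-c[2])@c[3]
    return cv2.projectPoints(Xc,np.zeros(3),np.zeros(3),c[0],c[1])[0][:,0]
E
python3 - <<'E'
from h import *
np.set_printoptions(precision=4,suppress=True)
c=cam('top'); g=lambda x,y:(270+(x+.5)/4-.5,210+(y+.5)/4-.5)
P=[atz(c,g(*p),.068) for p in [(254,145),(592,143),(594,411),(255,411)]]
print(np.array(P), np.mean(P,0))
P=np.array(P);print([np.linalg.norm(P[i]-P[(i+1)%4]) for i in range(4)])
for p in [(268,152),(324,155),(322,390),(269,390)]: print('lip',atz(c,g(*p),.094))
for z in(.18,.19):
  for p in [(545,143),(546,360)]: print('flap top',z,atz(c,g(*p),z))
for p in [(369,158),(522,157),(524,401),(371,400)]: print('pad',atz(c,g(*p),.077))
s=cam('scene'); g=lambda x,y:(210+(x+.5)/3-.5,140+(y+.5)/3-.5)
for p in [(345,348),(508,427)]: print('sc plate',atz(s,g(*p),.068))
for p in [(478,117),(602,161)]:print('sc flap',[atz(s,g(*p),z) for z in(.18,.19)])
E
```

```text
[[ 0.5723 -0.0454  0.068 ]
 [ 0.5678 -0.2096  0.068 ]
 [ 0.4387 -0.2045  0.068 ]
 [ 0.4431 -0.0424  0.068 ]] [ 0.5055 -0.1255  0.068 ]
[np.float64(0.1642801676747586), np.float64(0.12913712464297197), np.float64(0.1621814932573188), np.float64(0.1292230632439933)]
lip [ 0.5653 -0.053   0.094 ]
lip [ 0.563  -0.0796  0.094 ]
lip [ 0.4522 -0.0751  0.094 ]
lip [ 0.4528 -0.0503  0.094 ]
flap top 0.18 [ 0.5544 -0.175   0.18  ]
flap top 0.18 [ 0.4617 -0.1712  0.18  ]
flap top 0.19 [ 0.5532 -0.1739  0.19  ]
flap top 0.19 [ 0.4615 -0.1702  0.19  ]
pad [ 0.5629 -0.1011  0.077 ]
pad [ 0.561  -0.1746  0.077 ]
pad [ 0.4445 -0.1705  0.077 ]
pad [ 0.4469 -0.0981  0.077 ]
sc plate [ 0.5714 -0.0439  0.068 ]
sc plate [ 0.444  -0.0402  0.068 ]
sc flap [array([ 0.5577, -0.1832,  0.18  ]), array([ 0.5506, -0.1703,  0.19  ])]
sc flap [array([ 0.4652, -0.1846,  0.18  ]), array([ 0.4594, -0.1717,  0.19  ])]
```

```bash
python3 -m crank '[[[1,40,0,-50,-0.15],[1,80,0,-100,-0.3],[1,115,5,-146,-0.45],[1,153,10,-195,-0.6],[1,190,15,-242,-0.75],[1,230,20,-292,-0.9],[1,267,24,-340,-1.05],[1,305,26,-388,-1.2],[1,344,26,-437,-1.302],[1,344,26,-437,-1.302],[1,344,26,-437,-1.302]]]'
python3 - <<'E'
from h import *
o=ctrl.get_obs(); print({k:o[k] for k in('clock','tool_pos','orientation','force','opening','joint_pos')})
for n in('wrist','top'):
    im=ctrl.snapshot(n); cv2.imwrite(f'pics/{n}1.png',im[:,:,::-1])
E
```

```text
clock: 2.58
tool_pos: [0.5029, -0.2179, 0.2005]
orientation: [-90.0, -0.0, 178.3]
force: [0.3, -0.9, -0.8]
opening: 0.0006
{'clock': 2.575, 'tool_pos': array([ 0.50287273, -0.21786717,  0.20048673]), 'orientation': array([-8.99993024e+01, -1.90483408e-02,  1.78322587e+02]), 'force': array([ 0.27897829, -0.88944381, -0.84149089]), 'opening': 0.0005830835993479997, 'joint_pos': array([-2.93783721e+00,  9.74519264e+00, -1.76334383e+01,  1.25705271e-03,
       -6.26403975e+01,  1.25984671e+00])}
```

View pics/wrist1.png

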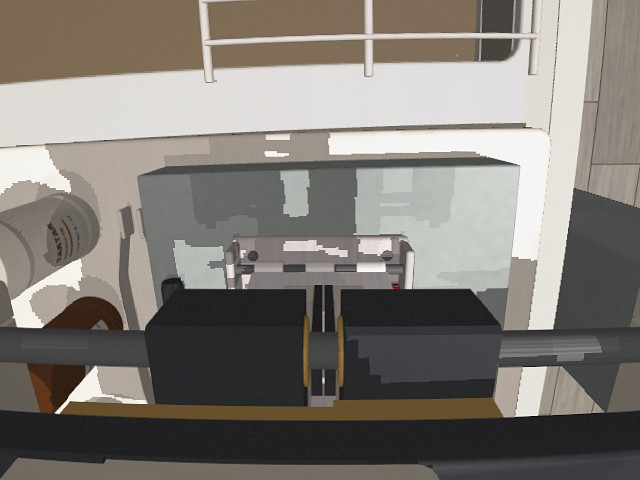

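View pics/top1.png

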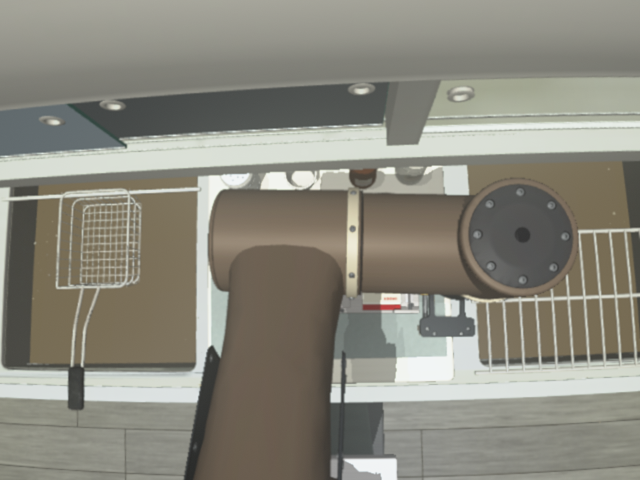

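```bash
cat > s.py <<'E'
from h import *
import sys
o=ctrl.get_obs(); print(round(o['clock'],2),o['tool_pos'].round(4),o['force'].round(2))
a=ctrl.snapshot('scene')[:,:,::-1]
cv2.imwrite(sys.argv[1],cv2.resize(a[130:330,250:516],None,fx=3,fy=3,interpolation=cv2.INTER_CUBIC))
E
python3 s.py pics/s1.png
```

```text
2.67 [ 0.5023 -0.2189  0.2006] [-0.5  -1.14 -1.  ]
```

View pics/s1.png

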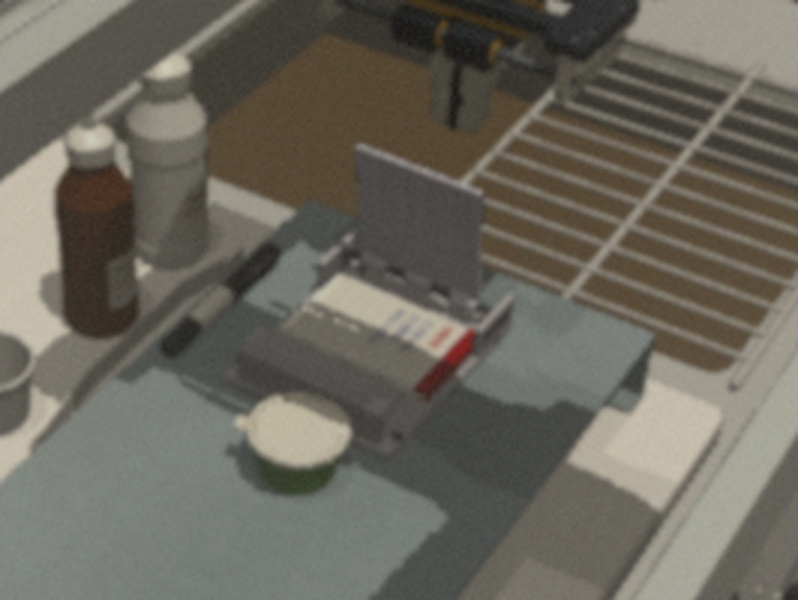

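```bash
python3 -m crank '[[[1,0,19,0,0],[1,0,19,-20,0],[1,0,19,-34,0],[1,0,20,-40,0],[1,0,21,-45,0],[1,0,22,-50,0],[1,0,24,-54,0],[1,0,25.5,-58.5,0],[1,0,27.5,-63,0],[1,0,27.5,-63,0]]]'; python3 s.py pics/s2.png
```

```text
clock: 3.98
tool_pos: [0.5048, -0.1549, 0.1729]
orientation: [-90.0, -0.0, 178.3]
force: [0.3, 0.6, -0.5]
opening: 0.0004
3.98 [ 0.5048 -0.1549  0.1729] [ 0.29  0.57 -0.5 ]
```

View pics/s2.png

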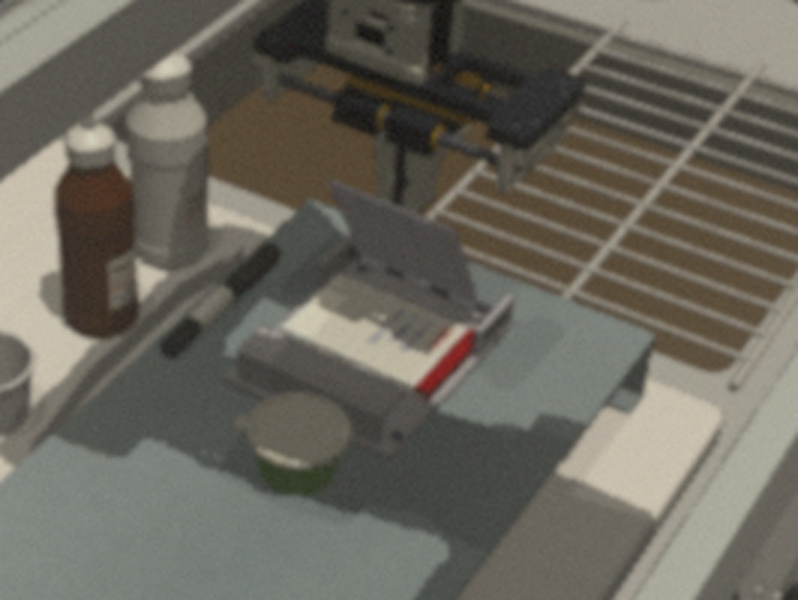

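```bash
python3 -m crank '[[[1,0,5,-9,0],[1,0,10.5,-17,0],[1,0,17,-24.5,0],[1,0,24,-31.5,0],[1,0,32,-38,0],[1,0,32,-38,0],[1,0,15,-30,0],[1,0,-5,-20,0],[1,0,-5,0,0],[1,0,-5,14,0],[1,0,-5,14,0]]]'; python3 s.py pics/s3.png
```

```text
clock: 5.4
tool_pos: [0.504, -0.17, 0.1777]
orientation: [-90.0, -0.0, 178.2]
force: [0.2, 0.8, 0.2]
opening: 0.0003
5.4 [ 0.504  -0.17    0.1777] [0.16 0.84 0.18]
```

View pics/s3.png

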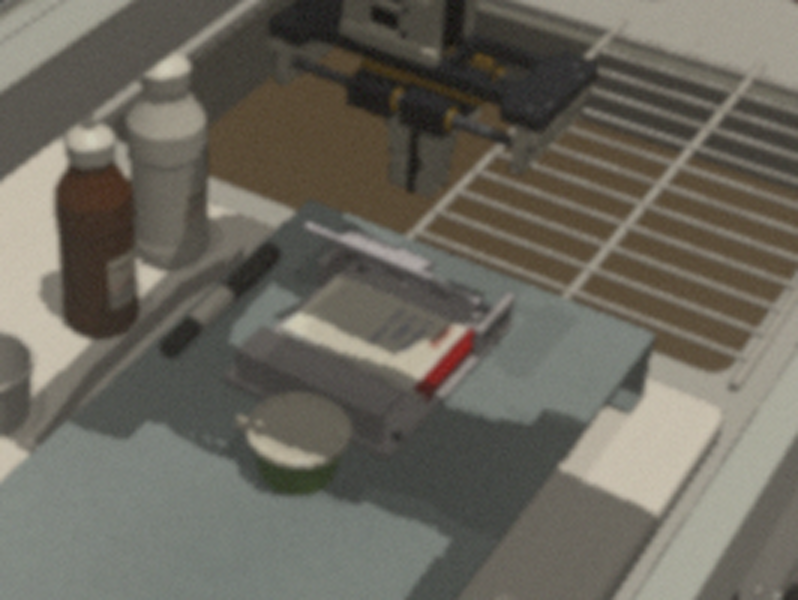

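Run:
```python
from h import *
s=cam('scene'); a=cv2.imread('pics/s3.png')
yaw=np.radians(88.3); e=np.array([np.cos(yaw),np.sin(yaw),0]); f=np.array([-e[1],e[0],0]); O=np.array([.5054,-.128,.06])
W=lambda x,y,z:O+e*x/1e3+f*y/1e3+np.array([0,0,z/1e3])
def d(pts,col):
    q=proj(s,[W(*p) for p in pts]); q=(q-[250,130]+.5)*3-.5
    cv2.polylines(a,[np.int32(q*8)],True,col,1,cv2.LINE_AA,3)
    return q
for th,col in((.7,(0,0,255)),(.8,(0,255,0)),(.9,(255,0,0))):
    H=-61;print(th,d([(H+108*np.cos(th),y,23+108*np.sin(th)) for y in(-48,48)],col).round())
d([(-80,-66,8),(85,-66,8),(85,66,8),(-80,66,8)],(0,255,255))
d([(52,-56,34),(76,-56,34),(76,56,34),(52,56,34)],(0,255,255))
d([(-77,-66,32),(-29,-66,32)],(255,255,0));d([(-77,66,32),(-29,66,32)],(255,255,0))
cv2.imwrite('pics/s3o.png',a)
o=ctrl.get_obs(); ctrl.snapshot('wrist'); im=ctrl.snapshot('wrist');cv2.imwrite('pics/w3.png',im[:,:,::-1])
```

```text
0.7 [[302. 238.]
 [428. 292.]]
0.8 [[308. 223.]
 [435. 276.]]
0.9 [[315. 208.]
 [443. 261.]]
```

View pics/s3o.png

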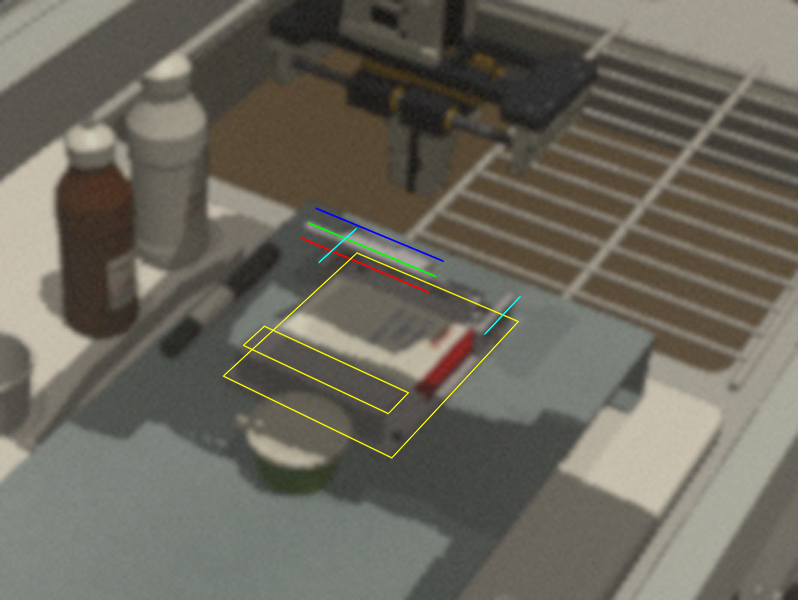

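View pics/w3.png

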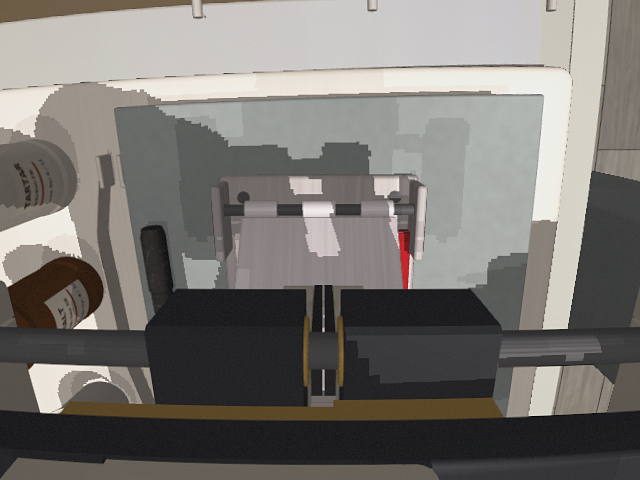

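Run:
```python
from h import *
o=ctrl.get_obs(); c=cam('wrist',(o['tool_pos'],o['orientation']))
yaw=np.radians(88.3); e=np.array([np.cos(yaw),np.sin(yaw),0]); f=np.array([-e[1],e[0],0]); O=np.array([.5054,-.128,.06])
for p,z in [((315,211),.083),((237,211),.083),((405,210),.083),((316,177),.068),((220,259),.092),((419,259),.092),((217,182),.092),((421,181),.092)]:
    d=atz(c,p,z)-O; print(p,(d@e*1e3).round(1),(d@f*1e3).round(1))
im=cv2.imread('pics/w3.png')[160:300,200:440];cv2.imwrite('pics/w3c.png',cv2.resize(im,None,fx=3.3,fy=3.3,interpolation=2))
```

```text
(315, 211) -60.0 -3.5
(237, 211) -60.0 -52.7
(405, 210) -60.6 53.1
(316, 177) -79.2 -3.0
(220, 259) -31.2 -63.4
(419, 259) -31.1 62.0
(217, 182) -79.9 -61.8
(421, 181) -80.4 60.0
```

View pics/w3c.png

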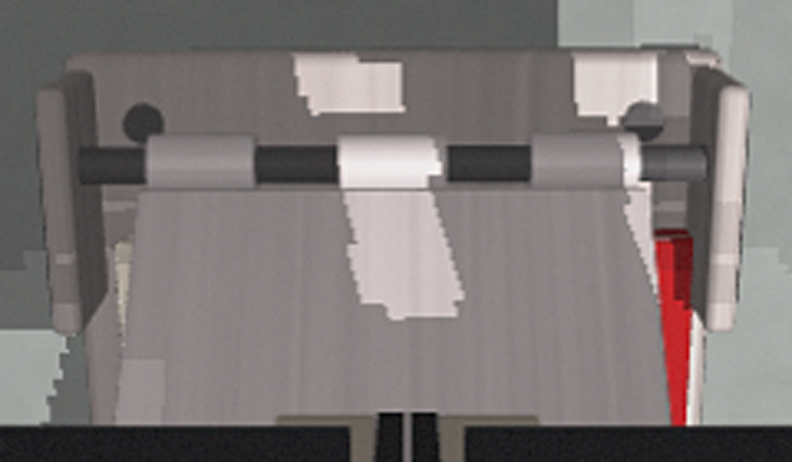

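```bash
python3 -m crank '[[[1,0,30,-4,0],[1,0,56,-4,0],[1,0,62,-7.4,0],[1,0,66,-10.5,0],[1,0,70,-12.7,0],[1,0,74.6,-14.5,0],[1,0,79,-15.8,0],[1,0,83.6,-16.7,0],[1,0,83.6,-16.7,0]]]'; python3 s.py pics/s4.png
```

```text
clock: 6.68
tool_pos: [0.5054, -0.1523, 0.0943]
orientation: [-90.0, 0.0, 178.3]
force: [0.2, 1.2, 0.4]
opening: 0.0001
6.67 [ 0.5054 -0.1523  0.0943] [0.16 1.21 0.37]
```

View pics/s4.png

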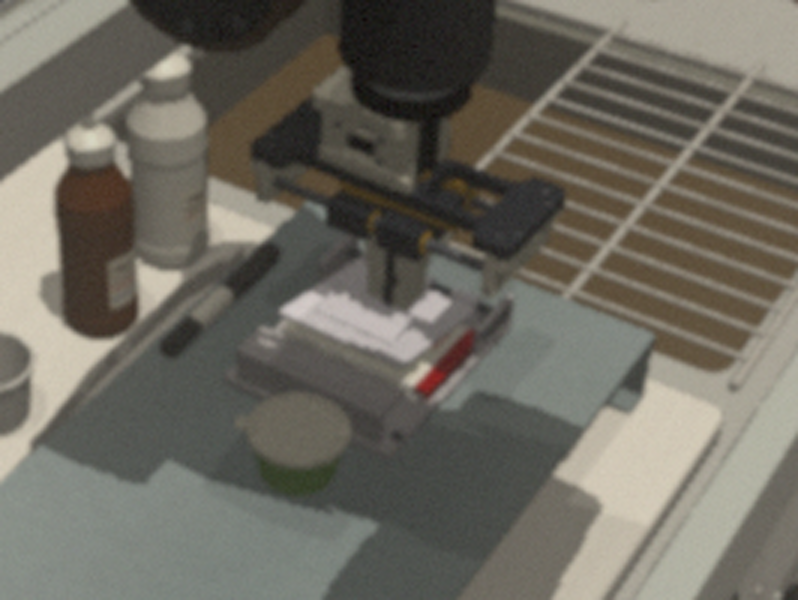

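```bash
python3 -m crank '[[[1,0,4.6,-0.4,0],[1,0,9,-0.3,0],[1,0,10.5,-0.3,0],[1,0,12,-0.3,0],[1,0,12,-0.3,0]]]'; python3 s.py pics/s5.png
```

```text
clock: 7.35
tool_pos: [0.5056, -0.1527, 0.0845]
orientation: [-89.9, 0.1, 178.3]
force: [-5.6, 3.5, 24.9]
opening: 0.0002
7.35 [ 0.5056 -0.1527  0.0845] [-5.57  3.53 24.89]
```

View pics/s5.png

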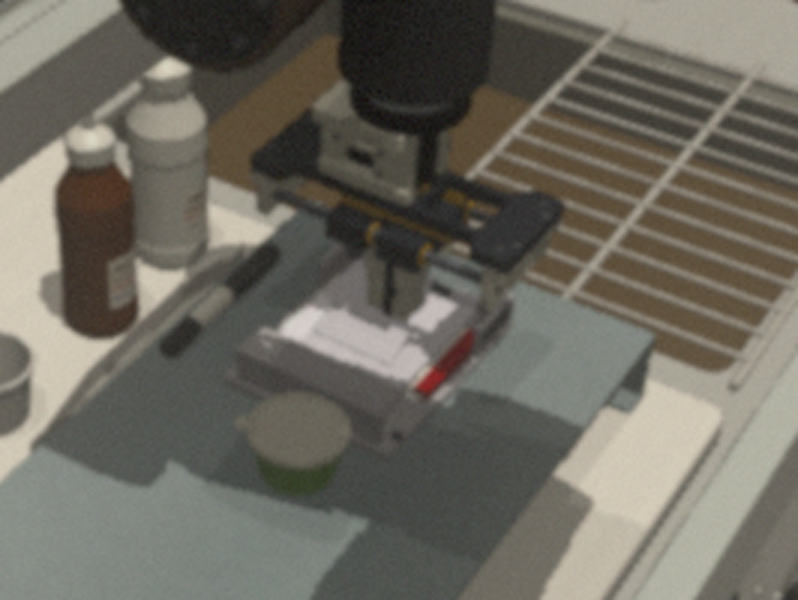

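```bash
python3 -m crank '[[[1,0,0,-4,0],[1,0,0,-8,0],[1,0,0,-12,0],[1,0,0,-16,0],[1,0,0,-20,0],[1,0,0,-24,0],[1,0,0,-28,0],[1,0,0,-31,0],[1,0,0,-34,0],[1,0,0,-34,0]]]'; python3 s.py pics/s6.png
```

```text
clock: 8.65
tool_pos: [0.5076, -0.1206, 0.0846]
orientation: [-89.8, 0.2, 178.4]
force: [-0.8, -11.9, 17.7]
opening: 0.0004
8.65 [ 0.5076 -0.1206  0.0846] [ -0.85 -11.87  17.67]
```

View pics/s6.png

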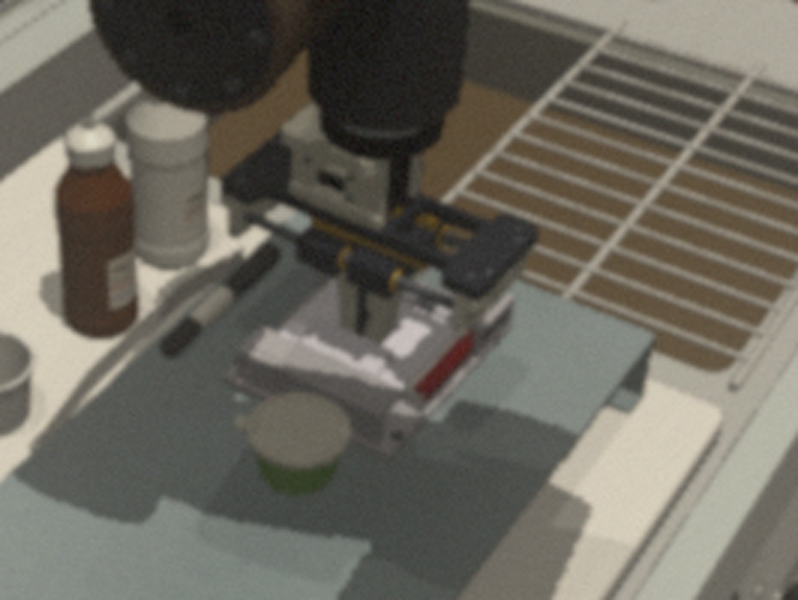

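```bash
python3 -m crank '[[[1,0,0,-3,0],[1,0,0,-6,0],[1,0,0,-9,0],[1,0,0,-9,0]]]'; python3 -m crank '[[[1,0,0,-2,0],[1,0,0,-2,0],[1,0,0,-2,0]]]'; python3 s.py pics/s7.png
```

```text
clock: 9.2
tool_pos: [0.5076, -0.1151, 0.0845]
orientation: [-89.5, 0.1, 178.4]
force: [3.0, -35.6, 11.7]
opening: 0.0005
clock: 9.57
tool_pos: [0.5075, -0.1148, 0.0846]
orientation: [-89.4, 0.1, 178.4]
force: [4.6, -47.4, 9.8]
opening: 0.0003
9.57 [ 0.5075 -0.1148  0.0846] [  4.62 -47.39   9.76]
```

View pics/s7.png

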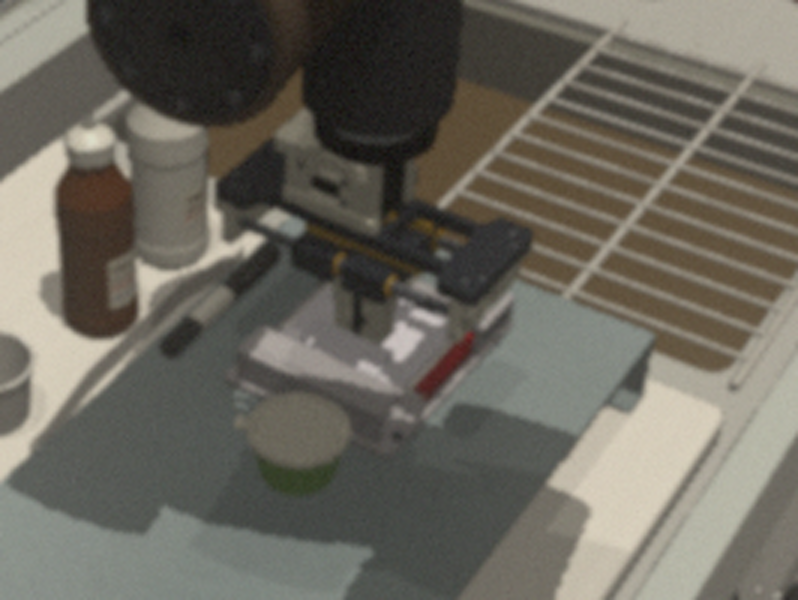

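```bash
python3 -m crank '[[[1,0,0,4,0],[1,0,-1,6,0],[1,0,-4,7,0],[1,0,-15,8,0],[1,0,-50,8,0],[1,0,-110,15,0],[1,0,-150,60,0],[1,0,-150,120,0],[1,0,-150,160,0],[1,0,-150,160,0]]]'; python3 s.py pics/s8.png
python3 - <<'E'
from h import *
o=ctrl.get_obs();im=ctrl.snapshot('wrist');cv2.imwrite('pics/w8.png',im[:,:,::-1]);print(o['tool_pos'],o['orientation'])
E
```

```text
clock: 10.88
tool_pos: [0.5005, -0.2695, 0.2314]
orientation: [-90.0, -0.1, 178.1]
force: [-0.4, -0.3, 0.1]
opening: 0.0004
10.88 [ 0.5005 -0.2695  0.2314] [-0.38 -0.29  0.13]
[ 0.50062861 -0.26824225  0.23145204] [-9.00245271e+01 -9.72109428e-02  1.78125507e+02]
```

View pics/s8.png

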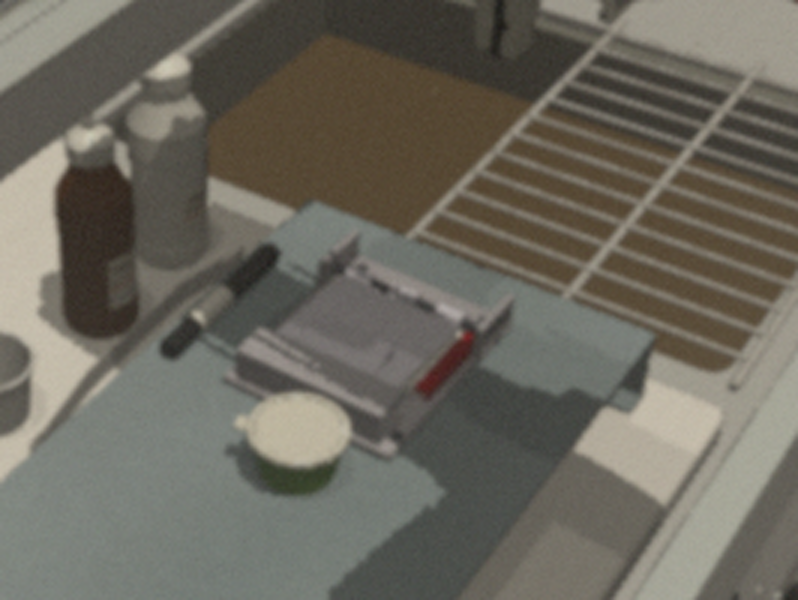

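View pics/w8.png

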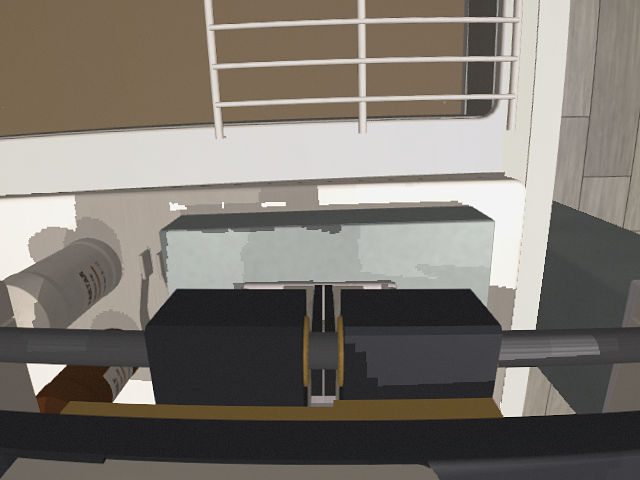

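Run:
```python
from h import *
s=cam('scene'); a=cv2.imread('pics/s8.png')[210:470,200:560]; a=cv2.resize(a,None,fx=2.2,fy=2.2)
b=a.copy()
yaw=np.radians(88.3); e=np.array([np.cos(yaw),np.sin(yaw),0]); f=np.array([-e[1],e[0],0]); O=np.array([.5054,-.128,.06])
W=lambda x,y,z:O+e*x/1e3+f*y/1e3+np.array([0,0,z/1e3])
def d(pts,col):
    q=proj(s,[W(*p) for p in pts]); q=((q-[250,130]+.5)*3-.5-[200,210])*2.2
    cv2.polylines(b,[np.int32(q*8)],True,col,1,cv2.LINE_AA,3)
for rod,col in((21.5,(0,255,0)),(12,(0,0,255))):
    H=-62+rod
    d([(H,-48,25),(H,48,25)],col); d([(H+64,-30,35),(H+64,30,35)],col)
d([(52,-56,34),(76,-56,34),(76,56,34),(52,56,34)],(0,255,255))
cv2.imwrite('pics/s8o.png',b);cv2.imwrite('pics/s8z.png',a)
```

```text
(no output)
```

View pics/s8o.png

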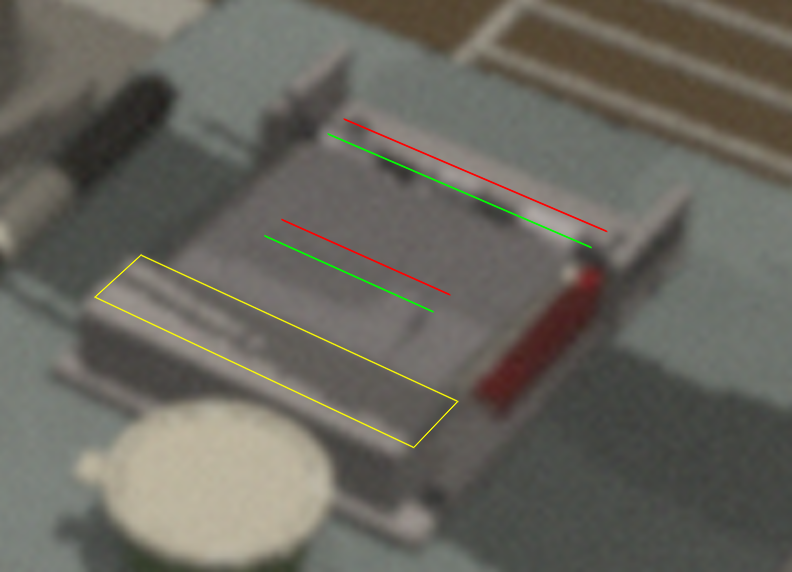

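View pics/s8z.png

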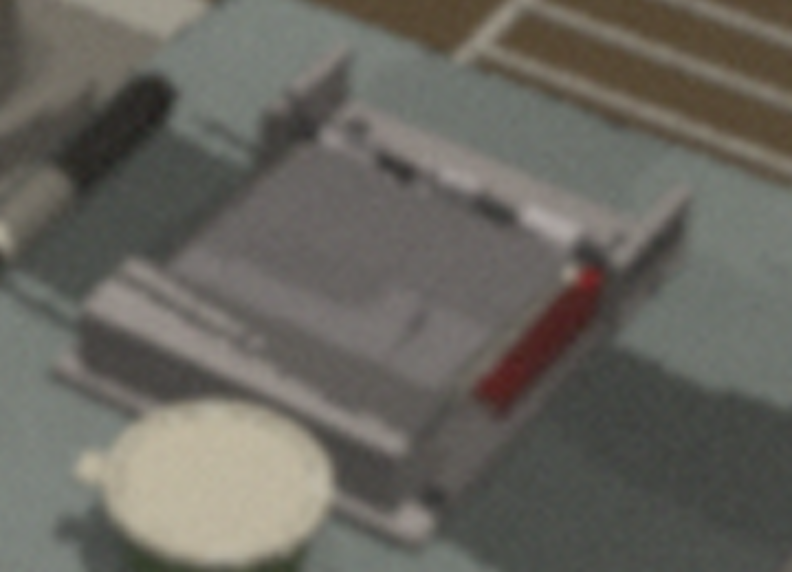

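Run:
```python
from h import *
print(ctrl.get_obs()['force'].round(2)); print(ctrl.close_job())
```

```text
[-1.37  0.75  0.25]
the job is handed in; nothing more can be done
None
```

I folded the flap down, pushed it until its edge was under the lip, let go, and handed the job in at about 11 s. My last pictures showed it holding.

- **Fold:** I pushed near the free edge until the flap stayed at about 0.8 rad. Then I pressed it flat just on the hinge side of the step, with about 25 N. The fingertip height of 84.5 mm matched the expected 85 mm for a flat flap.
- **Tuck:** I pushed on the step until the sideways force rose to about 47 N without further movement. From the fingertip position the slide was then about 21 mm, close to its 22 mm end stop.
- **Final check:** After I let go and backed the arm away, the scene picture showed the flap still flat and its edge under the lip. The pad, tub, pen and bottles in view looked undisturbed, and the robot was touching nothing. The top view was not checked again, so the dredger was not seen and the pot only partly.
- **Disagreement:** The holder model drawn over that picture was off by about 2 mm, so the slide reading is approximate: about 20 mm there and 21 mm from the fingertip. Both are above the 14 mm needed.

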